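Fit the drive shield and lock its quarter-turn stud

ROBOT

A 6-joint arm with a two-finger parallel gripper is mounted at the origin on the work surface. World frame = base frame: x ahead of the robot, y to its left, z up, the work surface at z = 0. Lengths are in m, angles in rad, forces in N, time in s.
With the tool pointing down it reaches from about 0.25 to 0.775 m from the base axis. Payload 4 kg.
Tool frame: the origin (TCP) lies midway between the tips of the shut fingers; the grasp point (between the pads) lies 19 mm behind it; z points along the fingers, y is the direction in which the jaws open and shut (so a half turn about z gives the same grasp; the last joint's range is limited). The gripper opens to 94 mm and grips with 3 to 60 N. Pads are 16 mm wide; open, the fingers measure 119 mm over their backs; the gripper's body (75 mm by 177 mm) begins 78 mm behind the grasp point.
Start: joints at [-1.281, 0.087, 1.371, -0, 1.684, -0.103], TCP at [0.211, -0.508, 0.206] pointing down, gripper open.
Joint ranges: [-3.1, 3.1], [-0.76, 2.03], [0.27, 2.55], [-1.08, 4.22], [0.17, 2.65], [-2.57, 2.57]. Speed limits (rad/s): [2.79, 2.79, 3.14, 3.14, 3.14, 3.14].

INTERFACE

Orientations are given as a 3x3 rotation matrix whose columns are the frame's x, y, z axes.
In Python, from cell import robot gives the robot as it stands. The module is installed in compiled form; this text tells all that it offers.
- The arm moves only by the tool step_arm, never from a script. Its argument "commands" is text: rows parted by semicolons, each of 6 numbers parted by spaces: the shift along the world's x, y, z in cm, then the turn, a rotation vector about the world's x, y, z in degrees. In form: x y z wx wy wz; .... A call has exactly 10 rows; each row shifts and turns the commanded pose from where the row before left it; what a row does not reach is not made up. A row lasts 1/8 s, in which the tool goes at most 62.5 mm and 10.7 degrees, less where a joint would pass 70% of its speed; a pose out of reach is approached as far as the arm can. A call with a gripper value outside its range is refused whole. "fingers" is the gripper's target within -1 to 1 (fully open at 1, half-way at 0, shut at -1), set as the call begins (left out, the last holds). The fingers move at their own pace and stop on an object; "force" is the grip in N (left out, the last holds). Time passes only in rows, so rows that do not move let the fingers close, or fill a call up. It gives the time, the measured TCP pose, the force and the opening at its end, in the units of the state.
- robot.state(): the state, without advancing time (a new reading comes with each control period).
- robot.capture(name): name is "scene" or "top" or "wrist"; returns a dict with "frame" (480x640x3 uint8, red, green, blue), "fovy" (degrees; the focal length in pixels is half the picture's height over the tangent of half this angle, whatever the lens; pixels are square), "cx", "cy" (the principal point, pixels), "origin" and "orientation" of the camera in the world; the wrist camera has in their place "mount" (4x4, takes a point from camera to tool coordinates, whose origin is the TCP and whose axes are the flange's). Camera axes: x right, y down, z forward; pixel columns grow to the right and rows downward; lengths in m; the calibration is good to about 2 mm. The wrist camera is an equidistant fisheye: a pixel r from the principal point sees the ray r / f radians off the axis. A picture is of the moment at which its call begins: read the wrist's pose just before it. There is no depth.
- robot.job_done(): hands the job in, once; it reports no verdict.
Trained networks look in the newest picture that a camera, given by its name, has taken for a name from the list of things; names that differ only in an ending like _2 or _b are one class to them, and where a whole thing is asked for, a point or a joint stands for the part that bears it (a point fixed in the world has none). Each returns a list of dicts, best first, with "p" (0 to 1); they miss things now and then, are a little off and sometimes report something else, mostly with a low value. They report only what shows in the picture. A call takes as long as a camera call. They do not tell look-alikes from the thing itself.
- robot.regions_of(camera, thing): "region" (480x640 bool, what is visible of it) and "uv" ([column, row] in pixels, amid what is visible of it).
- robot.tip_of(camera, thing): "uv" ([column, row] in pixels: a listed point, or the origin of a listed thing).
The state is a dict: "t": time; "joint_positions": joint angles; "dq": joint speeds; "tau": joint torques, N m; "eef_pos": TCP position; "tool_rot": TCP orientation; "ft_force": force on the tool from outside, world axes, zero at the start; "wrist_torque": the same for the moment, N m; "opening": finger opening in m.
Only numpy, scipy, OpenCV 4.12 (cv2) and the standard library are available. Lean on these libraries where they do the work, as an engineer would, in place of code of your own. Each camera call takes 0.05 s, during which the arm holds its last target.

TASK

Lift the teal shell shield by its rib and set it down gently over the brass posts of the turntable drive so that it sits fully home on the base plate. Then push the red stud in against its spring until it bottoms, turn it a quarter turn clockwise (seen from above) to lock the shield, and let go so that it stays down. Feel for the stop without forcing it (stay well below 30 N), and leave the other things on the trolley where they are.

Things in the scene. Friction and masses are not known exactly. Their poses are not given: they have to be found in the camera images.
- drive: Turntable drive, fixed: grey base plate 150 (x) x 215 (y) x 10 mm, origin at the centre of its underside, z up; plate top at z = +10 mm. Four brass posts at its corners, a dark motor at the -y end, a white and steel cam receptacle at the +y end. The seated shield's axes are parallel to these (x to x, y to y), its origin at x 0, y 0, z +10 mm here.
- drive_seat (a point): Centre of the plate's top face, where the shield's origin belongs. The four brass posts stand 16 mm above it at x +-43.8, y +-73.8 mm, 12 mm thick with tapered tips; they fit inside the four corners of the shield's skirt with about 1 mm of play, and the tapers guide it in from up to about 3 mm off.
- cam_foot (a point): Point on the plate's top at the foot of the cam receptacle (drive frame x 0, y +45, z +10 mm). The receptacle is 34 mm square and 35 to 43 mm tall; its height is adjustable, differs from start to start, and is not measured. Its slot runs along the drive's x; the stud's hidden cross-pin goes down it, then turns under its ledges.
- shield: Loose teal plastic shell shield, arched, closed at both ends, 110 (x) x 170 (y) mm, arch top 62 mm high, 4 mm walls, open below, 0.25 to 0.4 kg with its stud. Origin at the centre of its lower rim, z up (z = 0 when on the trolley). Starts upright beside the drive, left or right of it. On top: grip rib at y -20 mm, red stud at y +45 mm.
- shield_rib (a point): Grip point on the shield's rib, in the shield's axes: rib 12 mm thick in x, 36 mm long in y, 30 mm tall, standing on the arch top. The point lies on its centre line, 8 mm below its top edge and 22 mm above the arch top (shield frame x 0, y -20, z +84 mm). Grasp from above with the fingers closing along the shield's x.
- stud_head (a point): Grip point on the red bar head of the captive stud: bar 12 mm thick in its own x, 36 mm long in its own y, 26 mm tall; the point is on the turning axis, 7 mm below its top, 19 mm above its underside. At rest at x 0, y +45, z +107 mm in the shield frame, its underside 26 mm clear of the arch top. Axes turn with the head; unturned they are the shield's, so grip along x.
- stud_seat (a point): Where the stud passes the arch top (shield frame x 0, y +45, z +62 mm). Shield seated and stud unturned (within 0.15 rad), pressing the head straight down takes 3 N at first and 0.35 N more per mm, then it stops hard 10 to 18 mm below rest height; the spring alone gives 6 to 9 N there, so a clear rise to 12 to 16 N means it has bottomed. Over 30 N strains it.
- plunger: The stud's sliding shank, which carries the red head and the cross-pin and slides down through the arch (it does not turn). Origin on the stud's axis at the cross-pin, in the shield's axes: at rest at x 0, y +45, z +44 mm in the shield frame. The pin must not be forced against the receptacle with over 30 N.
- stud (a joint): Turn of the stud, rad: 0 unturned, growing clockwise from above, end stop 1.62; needs about 0.1 N m. It turns only within 2 mm of the bottom of its stroke, so keep it pressed while turning. Let go at 1.57 +-0.25 it rises about 4 mm from the bottom into a notch and stays down, locked; not locked, it springs back to rest height.
- pie_dish: Wide blue glazed pie dish, 240 mm across the rim, 38 mm high, loose, origin under its centre. Bystander.
- jar: Frosted glass jar with clip-on lid, 88 mm across, 118 mm high, loose, origin under its centre. Bystander.
- fork: Silver dessert fork, 183 mm long, lying flat along its x, origin near its middle underneath. Bystander.
- ramekin: White ramekin, 80 mm across, 45 mm high, loose, origin under its centre. Bystander.
- spatula: Spatula with red handle lying flat along its x, loose, origin near its middle underneath. Bystander.
Mind the look-alikes: they are no part of the job. Leave any green or purple look-alike of the shield alone.

How it is judged:
On the way, in this order (a step that is already met when the one before it is completed fails the run):
1. the shield sits fully home over the posts of the drive, its stud still unturned (x of shield in the frame of drive between -0.004 and 0.004 m and y of shield in the frame of drive between -0.004 and 0.004 m and z of shield in the frame of drive between 0.006 and 0.013 m and angle between shield's own z axis and vertical below 0.04 rad and angle between the x axis of shield and the x axis of drive, either way round below 0.07 rad and value of joint stud below 0.4 rad), for 0.2 s.
2. the stud is down and turned through a quarter turn (x of shield in the frame of drive between -0.004 and 0.004 m and y of shield in the frame of drive between -0.004 and 0.004 m and z of shield in the frame of drive between 0.006 and 0.013 m and angle between shield's own z axis and vertical below 0.04 rad and angle between the x axis of shield and the x axis of drive, either way round below 0.07 rad and value of joint stud above 1.3 rad and z of stud_head in the frame of shield below 0.104 m), for 0.2 s.
At the end, for the whole second after the job is handed in: the shield sits on the drive's base plate (within 4 mm and 4 degrees of square with it, rim no more than 3 mm above the plate), the stud is turned at least 1.3 rad clockwise and stays down at least 3 mm below its rest height, all at rest with nothing held (all of step 2 and linear speed of shield below 0.02 m/s and velocity of joint stud below 0.1 rad/s); the robot touches nothing.
It fails at once if the stud is forced against the receptacle with more than 30 N (contact force between plunger and drive above 30 N).
It fails at once if the shield is forced onto the drive (all their contact forces together over 80 N) (contact force between shield and drive above 80 N).
It fails at once if a bystander is moved by more than 30 mm (distance of any of pie_dish, jar, fork, ramekin, spatula from where it was at the start of the episode above 0.03 m).
It also fails if it takes over 72 s, if anything falls off the work surface, if the arm or the gripper's body presses on something with over 40 N, if the wrist force passes 120 N, or if a joint passes its speed limit or range.

## Working session

There is one attempt and no reset: what is moved stays moved. The work goes in short steps, Python scripts to look and compute and a tool call to move; the robot and the scene stay as the last step left them, time stands still between calls to the robot, and variables do not carry over. Pictures are saved under pics/ and viewed, and the job is handed in when it is done.

Besides the shell and the picture viewer there is one more tool, called as name(argument=value, ...) on one line, values as JSON. step_arm: Moves the arm, as the interface text tells. Its arguments: {"type":"object","properties":{"commands":{"type":"string"},"fingers":{"type":"number"},"force":{"type":"number"}},"required":["commands"]}

```bash
mkdir -p pics; cat > h.py <<'E'
from cell import robot
import numpy as np, cv2
def cap(n,fn):
    c=robot.capture(n); cv2.imwrite('pics/'+fn,c['frame'][:,:,::-1]); return c
def ray(c,uv,st=None):
    f=240/np.tan(np.radians(c['fovy'])/2)
    d=np.array([(uv[0]-c['cx'])/f,(uv[1]-c['cy'])/f,1.])
    return np.array(c['origin']),np.array(c['orientation'])@(d/np.linalg.norm(d))
def atz(c,uv,z):
    o,d=ray(c,uv); return o+d*(z-o[2])/d[2]
def proj(c,P):
    f=240/np.tan(np.radians(c['fovy'])/2)
    q=np.array(c['orientation']).T@(np.array(P)-np.array(c['origin']))
    return np.array([c['cx']+f*q[0]/q[2],c['cy']+f*q[1]/q[2]])
def tri(*rs):
    A=0;b=0
    for o,d in rs:
        M=np.eye(3)-np.outer(d,d);A=A+M;b=b+M@o
    return np.linalg.solve(A,b)
E
python3 - <<'E'
from h import *
print(robot.state())
for n in ['scene','top','wrist']:
    c=cap(n,n+'0.png'); print(n,{k:c[k] for k in c if k!='frame'})
    if n=='wrist': continue
    for t in ['drive','drive_seat','cam_foot','shield','shield_rib','stud_head','stud_seat']:
        print(t,[(np.round(x['uv'],1),round(x['p'],2), np.round(atz(c,x['uv'],{'drive':0,'drive_seat':.01,'cam_foot':.01,'shield':0,'shield_rib':.084,'stud_head':.107,'stud_seat':.062}[t]),4)) for x in robot.tip_of(n,t)])
E
```

```text
{'t': 0.0, 'joint_positions': array([-1.28110373e+00,  8.79449061e-02,  1.37220586e+00, -2.41133448e-05,
        1.68362621e+00, -1.03111085e-01]), 'dq': array([ 0.00077613,  0.00227395, -0.00163153,  0.00145017, -0.00083079,
        0.00080895]), 'tau': array([-1.38674986e-03, -3.40185070e+01, -3.02429223e+01,  7.17113237e-02,
        3.29394685e-02, -1.72492555e-04]), 'eef_pos': array([ 0.210355  , -0.50759458,  0.20433426]), 'tool_rot': array([[ 9.23840593e-01,  3.82776880e-01, -6.46930360e-04],
       [ 3.82777374e-01, -9.23838259e-01,  2.08646219e-03],
       [ 2.00990472e-04, -2.17518878e-03, -9.99997614e-01]]), 'ft_force': array([-0.29076047, -0.34941832, -0.4548913 ]), 'wrist_torque': array([-0.02412254,  0.00101286,  0.01492611]), 'opening': 0.09392688116799074}
scene {'fovy': 47.58397578321127, 'cx': 308.5300698419205, 'cy': 235.75743148922334, 'origin': array([1.23679742, 0.35375549, 1.02783955]), 'orientation': array([[-0.49296764,  0.66937589, -0.55580466],
       [ 0.87003587,  0.38258623, -0.31091054],
       [ 0.00452719, -0.63683883, -0.77098366]])}
drive [(array([25
[... 2189 characters left out ...]
y([214.9, 332.9]), 0.42, array([0.3382, 0.2052, 0.107 ]))]
stud_seat [(array([216.7, 331.4]), 0.92, array([0.3402, 0.209 , 0.062 ])), (array([362.7, 360.8]), 0.81, array([ 0.2753, -0.1408,  0.062 ])), (array([206.8, 248.8]), 0.8, array([0.539 , 0.2401, 0.062 ]))]
wrist {'fovy': 65.70646984690485, 'cx': 320.84332474688136, 'cy': 233.64282180156766, 'mount': array([[-3.22506400e-04, -9.71501016e-01, -2.37035170e-01,
         6.83615573e-02],
       [ 9.99999125e-01, -9.18792967e-06, -1.32292619e-03,
        -8.25343310e-04],
       [ 1.28304628e-03, -2.37035389e-01,  9.71500169e-01,
        -1.79428510e-01],
       [ 0.00000000e+00,  0.00000000e+00,  0.00000000e+00,
         1.00000000e+00]])}
```

View pics/scene0.png

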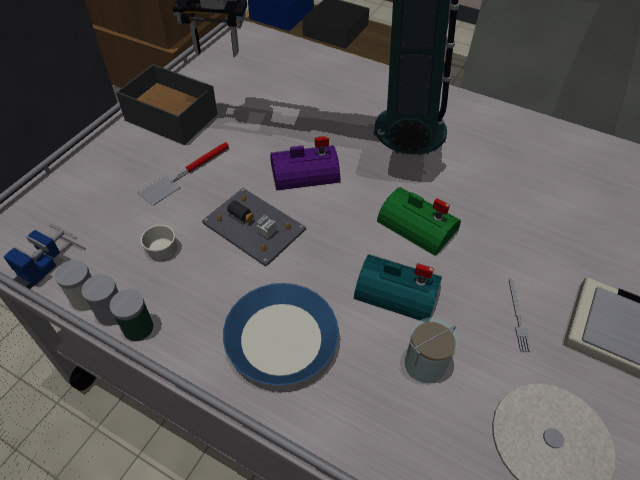

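View pics/top0.png

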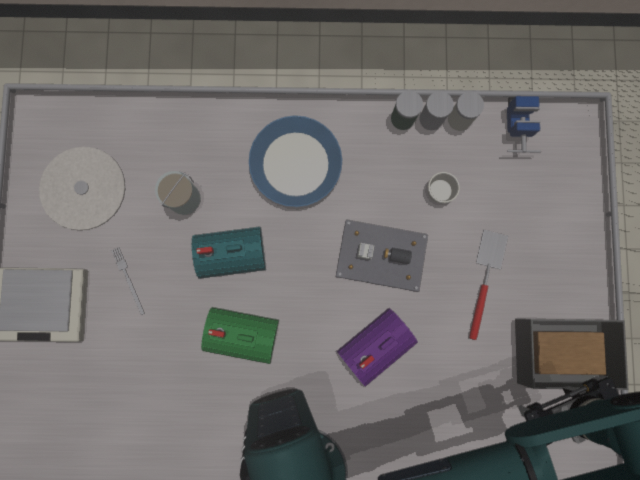

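The teal shield is at about top pixel (229,252), with +y to the image's left. The drive is at about (382,255) and the green and purple look-alikes sit nearer the robot. Next I'll refine the shield and drive poses.

```bash
python3 - <<'E'
from h import *
C={n:cap(n,n+'1.png') for n in ['scene','top']}
# drive plate
for n in C:
    c=C[n]; R=robot.regions_of(n,'drive')
    m=R[0]['region'].astype(np.uint8); print(n,R[0]['p'],m.sum())
    # top-surface pixel contour -> plane z=.01
    cn=max(cv2.findContours(m,0,1)[0],key=cv2.contourArea)[:,0,:]
    P=np.array([atz(c,p,.01)[:2] for p in cn]).astype(np.float32)*1000
    print(cv2.minAreaRect(P))
T={}
for t,near in [('shield_rib',(.53,.18)),('stud_head',(.535,.24)),('stud_seat',(.535,.23)),('shield',(.535,.19)),('drive_seat',(.53,-.2)),('cam_foot',(.53,-.15))]:
    rs=[]
    for n in C:
        best=[x for x in robot.tip_of(n,t) if np.linalg.norm(atz(C[n],x['uv'],.03)[:2]-near)<.08]
        if best: rs.append(ray(C[n],best[0]['uv']))
    if len(rs)==2: print(t,tri(*rs))
c=C['top']
for nm,(u,v) in {'sh':(229,252),'dr':(382,255)}.items():
    im=c['frame'][v-45:v+45,u-60:u+60,::-1]; cv2.imwrite(f'pics/{nm}1.png',cv2.resize(im,None,fx=6,fy=6,interpolation=2))
for r in robot.regions_of('top','shield'): print(r['uv'],r['p'],cv2.minAreaRect(np.argwhere(r['region'])[:,::-1].astype(np.float32)))
E
```

```text
scene 0.76 4135
((538.7845458984375, -194.61495971679688), (220.4075469970703, 153.98809814453125), 81.1529769897461)
top 0.77 4935
((535.5744018554688, -194.31280517578125), (216.78306579589844, 150.0259246826172), 80.52381896972656)
shield_rib [0.53368227 0.20846967 0.03532504]
stud_head [0.53190217 0.23494586 0.10301231]
stud_seat [0.53344982 0.2357894  0.0639333 ]
shield [ 0.53249964  0.1935238  -0.0047066 ]
drive_seat [ 0.53695104 -0.19409295  0.0129552 ]
cam_foot [ 0.54205963 -0.14892627  0.01656221]
[380.2, 346.5] 0.69 ((377.69598388671875, 346.02655029296875), (47.237144470214844, 72.00102233886719), 50.856014251708984)
[241.9, 338.9] 0.6 ((238.98727416992188, 334.95404052734375), (73.77511596679688, 46.72282028198242), 11.070201873779297)
[229.5, 247.4] 0.15 ((227.57852172851562, 252.16725158691406), (44.282833099365234, 71.56526184082031), 83.2901611328125)
```

step_arm(commands="2 4.4 0.6 0 0 7.5;2 4.4 0.6 0 0 7.5;2 4.4 0.6 0 0 7.5;2 4.4 0.6 0 0 7.5;2 4.4 0.6 0 0 7.5;2 4.4 0.6 0 0 7.5;2 4.4 0.6 0 0 7.5;2 4.4 0.6 0 0 7.5;2 4.4 0.6 0 0 7.5;2 4.4 0.6 0 0 6.5")

```text
t: 2.95
eef_pos: [0.411, -0.0666, 0.266]
tool_rot: [[-0.117, 0.993, 0.001], [0.993, 0.117, -0.0], [-0.001, 0.001, -1.0]]
ft_force: [0.1, -1.2, -0.0]
opening: 0.094
```

step_arm(commands="2 4.4 0 0 0 0;2 4.4 0 0 0 0;2 4.4 0 0 0 0;2 4.4 0 0 0 0;2 3.4 0 0 0 0;1.2 0 0 0 0 0;1 0 0 0 0 0;0 0 0 0 0 0;0 0 0 0 0 0;0 0 0 0 0 0")

```text
t: 4.2
eef_pos: [0.5323, 0.1413, 0.2659]
tool_rot: [[-0.112, 0.994, 0.001], [0.994, 0.112, 0.0], [0.0, 0.001, -1.0]]
ft_force: [-0.2, 0.5, -1.1]
opening: 0.0936
```

```bash
cat >> h.py <<'E'
def wray(c,st,uv):
    M=np.array(c['mount']); f=240/np.tan(np.radians(c['fovy'])/2)
    d=np.array([uv[0]-c['cx'],uv[1]-c['cy']]); r=np.linalg.norm(d); th=r/f
    v=np.array([*(d/r*np.sin(th)),np.cos(th)])
    R=np.array(st['tool_rot'])
    return np.array(st['eef_pos'])+R@M[:3,3], R@M[:3,:3]@v
def watz(c,st,uv,z):
    o,d=wray(c,st,uv); return o+d*(z-o[2])/d[2]
def wproj(c,st,P):
    M=np.array(c['mount']); f=240/np.tan(np.radians(c['fovy'])/2); R=np.array(st['tool_rot'])
    q=R.T@(np.array(P)-st['eef_pos']); q=M[:3,:3].T@(q-M[:3,3])
    th=np.arctan2(np.linalg.norm(q[:2]),q[2]); return np.array([c['cx'],c['cy']])+f*th*q[:2]/np.linalg.norm(q[:2])
def yaw(st): return np.degrees(np.arctan2(st['tool_rot'][1,1],st['tool_rot'][0,1]))
E
python3 - <<'E'
from h import *
s=robot.state(); print(s['t'],s['eef_pos'],yaw(s),s['tool_rot'][:,2],s['joint_positions'])
c=cap('wrist','w1.png')
for t,z in [('shield_rib',.084),('stud_head',.107),('stud_seat',.062),('shield',0)]:
    print(t,[(x['uv'],round(x['p'],2),np.round(watz(c,s,x['uv'],z),4)) for x in robot.tip_of('wrist',t)])
E
```

```text
4.2 [0.53226541 0.14128561 0.26591333] 6.455153094718268 [ 5.91675041e-04  8.59992987e-05 -9.99999821e-01] [ 1.56502859e-01  8.47281604e-02  1.25476515e+00 -7.47098269e-06
  1.80150149e+00  4.38374673e-02]
shield_rib [([129.1, 196.1], 0.86, array([0.3247, 0.141 , 0.084 ])), ([332.3, 180.2], 0.57, array([0.5391, 0.1773, 0.084 ]))]
stud_head [([332.1, 113.1], 0.98, array([0.531 , 0.2402, 0.107 ])), ([128.7, 136.6], 0.72, array([0.334 , 0.2051, 0.107 ]))]
stud_seat [([330.7, 119.7], 0.63, array([0.5313, 0.2373, 0.062 ])), ([297.3, 417.6], 0.53, array([ 0.5318, -0.1371,  0.062 ]))]
shield [([331.0, 161.2], 0.94, array([0.5385, 0.1922, 0.    ])), ([164.1, 171.4], 0.74, array([0.3296, 0.1611, 0.    ])), ([295.7, 415.9], 0.37, array([ 0.5303, -0.1899,  0.    ]))]
```

View pics/w1.png

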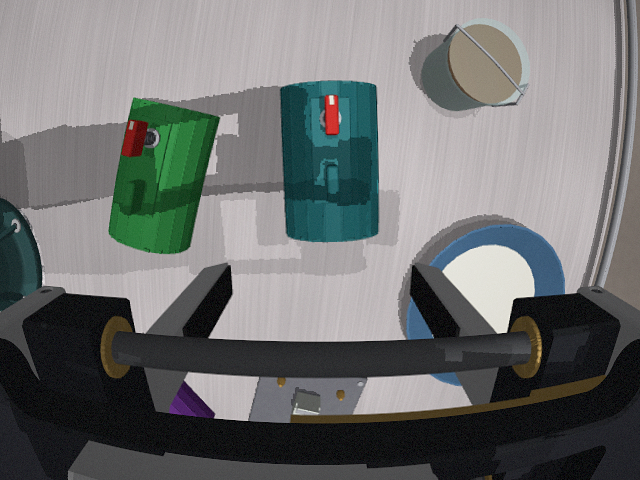

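step_arm(commands="0.6 3.4 -2 0 0 0.7;0 0 -5 0 0 0;0 0 -4 0 0 0;0 0 -2 0 0 0;0 0 0 0 0 0;0 0 0 0 0 0;0 0 0 0 0 0;0 0 0 0 0 0;0 0 0 0 0 0;0 0 0 0 0 0")

```text
t: 5.7
eef_pos: [0.5386, 0.1759, 0.1357]
tool_rot: [[-0.125, 0.992, 0.0], [0.992, 0.125, 0.0], [-0.0, 0.0, -1.0]]
ft_force: [-0.4, 0.1, -0.6]
opening: 0.0938
```

```bash
python3 - <<'E'
from h import *
s=robot.state(); print(s['t'],s['eef_pos'],yaw(s))
c=cap('wrist','w2.png')
for t,z in [('shield_rib',.084),('stud_head',.107),('stud_seat',.062),('shield',0)]:
    print(t,[(x['uv'],round(x['p'],2),np.round(watz(c,s,x['uv'],z),4)) for x in robot.tip_of('wrist',t)])
E
```

```text
5.7 [0.53860181 0.1758512  0.1356931 ] 7.203321147570881
shield_rib [([49.5, 259.7], 0.8, array([0.3232, 0.1403, 0.084 ])), ([322.4, 253.6], 0.68, array([0.5392, 0.1757, 0.084 ]))]
stud_head [([320.7, 153.0], 0.77, array([0.53  , 0.2401, 0.107 ]))]
stud_seat [([324.3, 155.2], 0.78, array([0.5327, 0.238 , 0.062 ])), ([75.4, 178.9], 0.75, array([0.3374, 0.2037, 0.062 ]))]
shield [([105.0, 214.6], 0.97, array([0.3284, 0.1613, 0.    ])), ([323.4, 204.2], 0.91, array([0.5381, 0.1946, 0.    ])), ([322.2, 155.3], 0.15, array([0.5318, 0.2361, 0.    ]))]
```

View pics/w2.png

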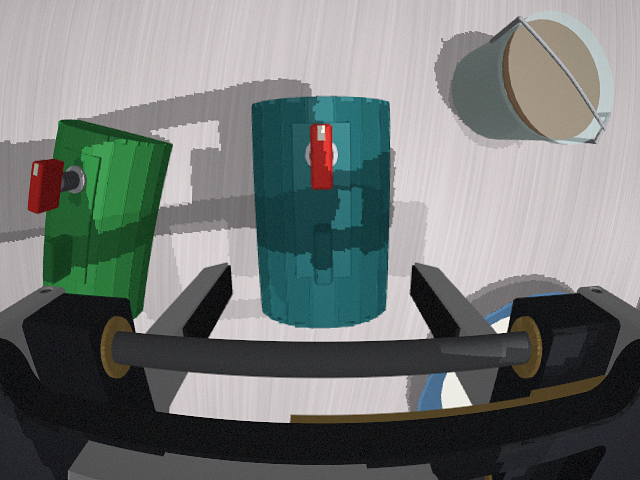

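step_arm(commands="0 0 -3 0 0 0;0 0 -2 0 0 0;0 0 -1.3 0 0 0;0 0 -0.5 0 0 0;0 0 0 0 0 0;0 0 0 0 0 0;0 0 0 0 0 0;0 0 0 0 0 0;0 0 0 0 0 0;0 0 0 0 0 0")

```text
t: 7.2
eef_pos: [0.5385, 0.1759, 0.0675]
tool_rot: [[-0.125, 0.992, 0.0], [0.992, 0.125, 0.0], [0.0, 0.0, -1.0]]
ft_force: [0.1, 0.3, -0.1]
opening: 0.0938
```

step_arm(commands="0 0 0 0 0 0;0 0 0 0 0 0;0 0 0 0 0 0;0 0 0 0 0 0;0 0 0 0 0 0;0 0 0 0 0 0;0 0 0 0 0 0;0 0 0 0 0 0;0 0 0 0 0 0;0 0 0 0 0 0", fingers=-1, force=40)

```text
t: 8.45
eef_pos: [0.5386, 0.1758, 0.0676]
tool_rot: [[-0.125, 0.992, 0.0], [0.992, 0.125, -0.0], [-0.0, 0.0, -1.0]]
ft_force: [0.8, -0.1, 0.7]
opening: 0.0118
```

```bash
python3 - <<'E'
from h import *
s=robot.state(); print(s['t'],s['eef_pos'],yaw(s),s['ft_force'],s['opening'])
c=cap('wrist','w3.png')
for t,z in [('shield_rib',.084),('stud_head',.107),('stud_seat',.062)]:
    print(t,[(x['uv'],round(x['p'],2),np.round(watz(c,s,x['uv'],z),4)) for x in robot.tip_of('wrist',t)])
E
```

```text
8.45 [0.53864447 0.17583965 0.06756444] 7.206595854281409 [ 0.7849431  -0.07068777  0.67142631] 0.011835030386540357
shield_rib [([321.9, 298.4], 0.85, array([0.539 , 0.1738, 0.084 ]))]
stud_head [([319.0, 159.5], 0.66, array([0.5295, 0.2391, 0.107 ]))]
stud_seat [([17.5, 190.6], 0.78, array([0.3367, 0.2039, 0.062 ])), ([321.6, 157.8], 0.18, array([0.5307, 0.2383, 0.062 ]))]
```

View pics/w3.png

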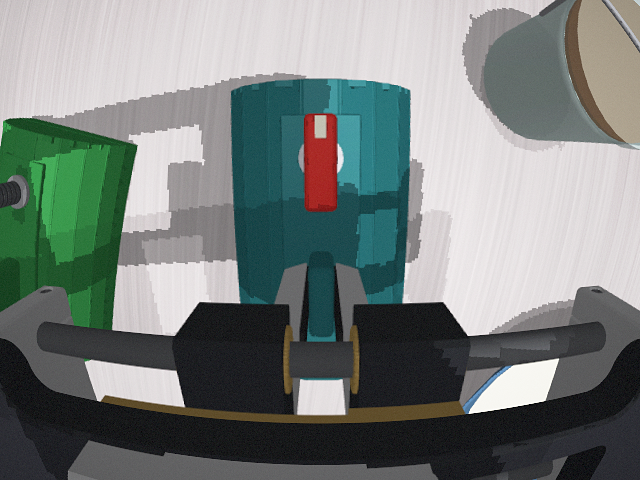

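Gripped (opening 11.8 mm), with the stud head at (319,160) straight ahead of the rib. Next I'll get an accurate drive pose from its corners and posts.

```bash
python3 - <<'E'
from h import *
for n,(u,v) in {'top':(382,255),'scene':(254,226)}.items():
    im=cv2.imread(f'pics/{n}0.png')[v-50:v+50,u-65:u+65]
    cv2.imwrite(f'pics/dr_{n}.png',cv2.resize(im,None,fx=6,fy=6,interpolation=cv2.INTER_CUBIC))
E
```

```text
(no output)
```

View pics/dr_top.png

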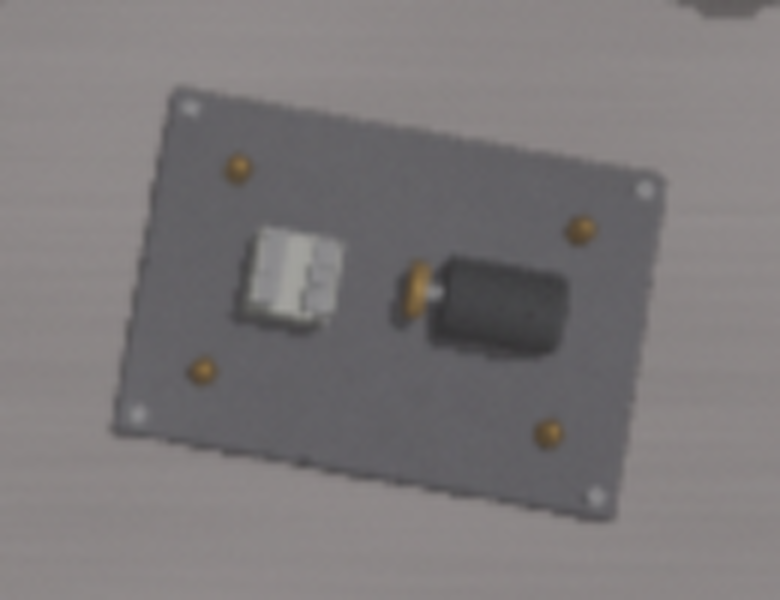

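View pics/dr_scene.png

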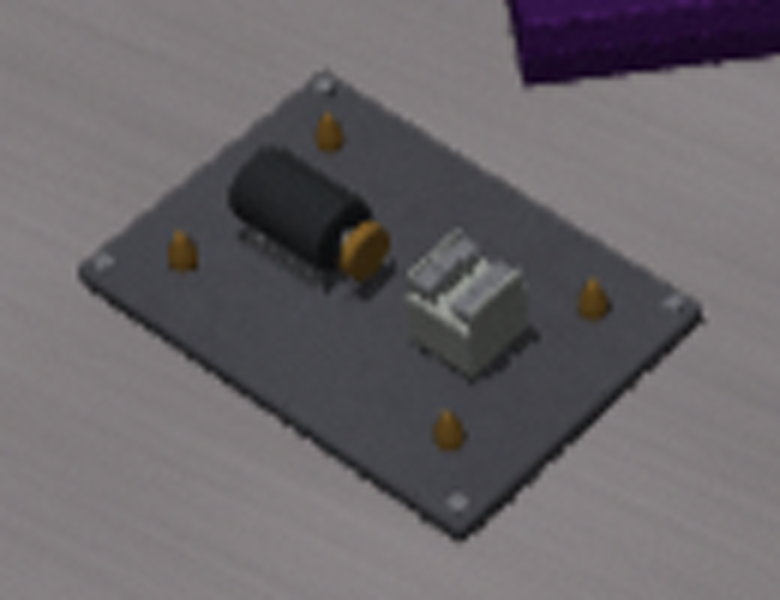

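```bash
python3 - <<'E'
from h import *
from scipy.optimize import least_squares
ct=robot.capture('top');cs=robot.capture('scene')
X,Y=.0438,.0738
def full(p,o): return np.array([o[0]-65+(p[0]+.5)/6-.5,o[1]-50+(p[1]+.5)/6-.5])
T=[((238,167),(X,Y,.019)),((580,229),(X,-Y,.019)),((203,370),(-X,Y,.019)),((548,433),(-X,-Y,.019)),]
S=[((329,110),(-X,-Y,.026)),((181,230),(X,-Y,.026)),((592,278),(-X,Y,.026)),((447,409),(X,Y,.026))]
# plate corners top face
T+=[((180,90),(.075,.1075,.01)),((664,175),(.075,-.1075,.01)),((116,430),(-.075,.1075,.01)),((614,517),(-.075,-.1075,.01))]
def res(x,sets):
    a=x[2];R=np.array([[np.cos(a),-np.sin(a)],[np.sin(a),np.cos(a)]]);o=[]
    for c,L,of in sets:
        for p,q in L:
            w=R@q[:2]+x[:2]; o+=list(proj(c,[*w,q[2]])-full(p,of))
    return o
a=(ct,T,(382,255));b=(cs,S,(254,226))
for sets in ([a],[b],[a,b]):
    r=least_squares(res,[.536,-.194,-.16],args=(sets,)); print(r.x[:2],np.degrees(r.x[2]),np.abs(r.fun).max())
E
```

```text
[ 0.53571574 -0.19378095] -9.404080754566012 1.4859060345095827
[ 0.53290672 -0.19683043] -9.805581532459863 0.18123561715444225
[ 0.53512459 -0.19454819] -9.482575958211655 1.158442487762386
```

step_arm(commands="0 0 0.5 0 0 0;0 0 1.7 0 0 0;0 0 3 0 0 0;0 0 4 0 0 0;0 0 4 0 0 0;0 0 3 0 0 0;-1 -2 2 0 0 -0.6;-2 -4 0 0 0 -2;-2.5 -4.5 0 0 0 -2;-2.5 -4.5 0 0 0 -2")

```text
t: 10.0
eef_pos: [0.4566, 0.0239, 0.2496]
tool_rot: [[-0.009, 1.0, -0.001], [1.0, 0.009, -0.001], [-0.001, -0.001, -1.0]]
ft_force: [0.1, -0.1, -2.3]
opening: 0.0119
```

step_arm(commands="-2.5 -4.5 0 0 0 -2;-2.5 -4.5 0 0 0 -2;-2.5 -4.5 0 0 0 -2;-2.5 -4.5 0 0 0 -2;-2.5 -4 0 0 0 -2;-1.5 -2.5 0 0 0 0;-0.5 -0.5 0 0 0 0;0 0 0 0 0 0;0 0 0 0 0 0;0 0 0 0 0 0")

```text
t: 11.25
eef_pos: [0.3139, -0.2234, 0.2495]
tool_rot: [[0.161, 0.987, 0.0], [0.987, -0.161, 0.0], [0.0, 0.0, -1.0]]
ft_force: [-0.8, 0.0, -1.8]
opening: 0.0117
```

```bash
python3 - <<'E'
from h import *
s=robot.state(); print(s['t'],s['eef_pos'],yaw(s),s['ft_force'],s['opening'])
c=cap('wrist','w4.png')
for t,z in [('drive',0),('drive_seat',.01),('cam_foot',.01),('stud_head',s['eef_pos'][2]+.107-.0676)]:
    print(t,[(x['uv'],round(x['p'],2),np.round(watz(c,s,x['uv'],z),4)) for x in robot.tip_of('wrist',t)])
E
```

```text
11.25 [ 0.31393295 -0.22340398  0.24953436] -9.293914844143528 [-0.81327962  0.00650009 -1.84985877] 0.011717757714618242
drive [([495.4, 151.5], 0.68, array([ 0.5371, -0.1898,  0.    ]))]
drive_seat [([498.2, 154.6], 0.57, array([ 0.5356, -0.1931,  0.01  ])), ([598.3, 248.7], 0.44, array([ 0.7032, -0.3432,  0.01  ]))]
cam_foot [([499.6, 119.3], 0.71, array([ 0.5433, -0.1505,  0.01  ]))]
stud_head [([321.2, 161.2], 0.91, array([ 0.3236, -0.1611,  0.2889]))]
```

View pics/w4.png

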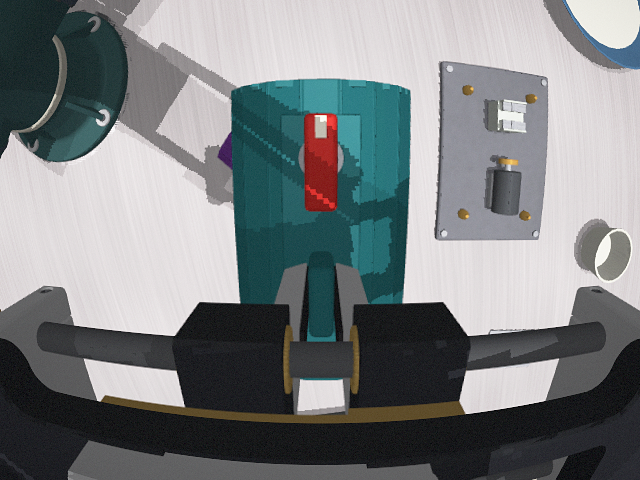

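The whole drive is visible on the right (posts at about (468,90), (532,99), (464,215) and (526,216)), and the held shield is unchanged in the grip.

```bash
python3 - <<'E'
from h import *
im=cv2.imread('pics/w4.png')[50:250,425:565]
cv2.imwrite('pics/w4c.png',cv2.resize(im,None,fx=4,fy=3.99,interpolation=cv2.INTER_CUBIC)[:600])
h=cv2.cvtColor(cv2.imread('pics/w4.png'),cv2.COLOR_BGR2HSV)
m=cv2.inRange(h,(8,120,60),(28,255,255)); m[:, :430]=0;m[:,570:]=0; m[260:]=0
n,l,st,ce=cv2.connectedComponentsWithStats(m)
for i in range(1,n):
    if st[i,4]>8: print(ce[i],st[i])
E
```

```text
[467.4125  89.7125] [463  85  10  10  80]
[530.67105263  98.19736842] [526  94  11   9  76]
[508.26436782 161.18390805] [499 159  19   6  87]
[462.83116883 213.97402597] [458 209  11  10  77]
[524.46052632 215.30263158] [520 211  11   9  76]
```

View pics/w4c.png

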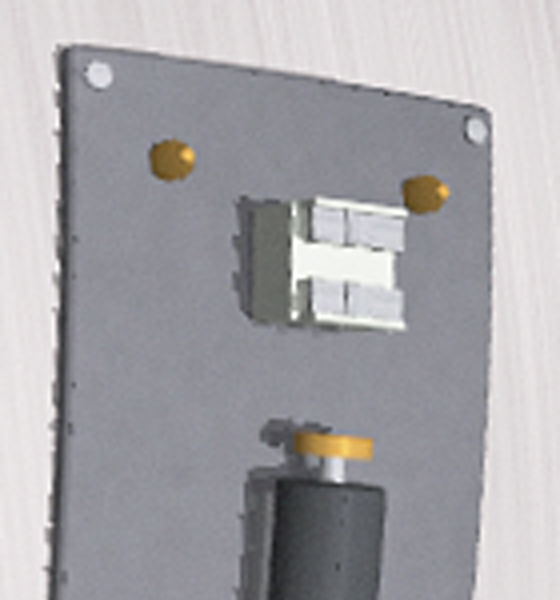

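```bash
python3 - <<'E'
from h import *
from scipy.optimize import least_squares
s=robot.state(); c=robot.capture('wrist')
X,Y=.0438,.0738
uv=[(467.4,89.7),(530.7,98.2),(462.8,214.0),(524.5,215.3)]
pt=[(-X,Y),(X,Y),(-X,-Y),(X,-Y)]
for z in (.015,.017,.019):
    def res(x):
        a=x[2];R=np.array([[np.cos(a),-np.sin(a)],[np.sin(a),np.cos(a)]])
        return np.concatenate([wproj(c,s,[*(R@p+x[:2]),z])-q for p,q in zip(pt,uv)])
    r=least_squares(res,[.536,-.194,-.16]); print(z,r.x[:2],np.degrees(r.x[2]),np.round(r.fun,2))
R=s['tool_rot']
p=robot.tip_of('wrist','stud_head')[0]['uv'] if 0 else None
for uv,h in [((321,161.2),.0394),((321,162),.0464)]:
    P=watz(c,s,uv,s['eef_pos'][2]+h); print(R.T@(P-s['eef_pos']))
h=cv2.cvtColor(c['frame'],cv2.COLOR_RGB2HSV)
m=cv2.inRange(h,(0,150,80),(6,255,255))|cv2.inRange(h,(174,150,80),(180,255,255)); m[250:]=0;m[:,:270]=0;m[:,370:]=0
ys,xs=np.nonzero(m); print(xs.min(),xs.max(),ys.min(),ys.max(),xs.mean(),ys.mean())
for uv in [(321,ys.min()),(321,ys.max())]:
    P=watz(c,s,uv,s['eef_pos'][2]-.0676+.114); print('ends',R.T@(P-s['eef_pos']))
E
```

```text
0.015 [ 0.53421347 -0.19316278] -9.632692810483219 [ 0.13 -0.12 -0.19 -0.06  0.1   0.04 -0.05  0.15]
0.017 [ 0.53327465 -0.19299232] -9.636938283775113 [ 0.03 -0.43 -0.   -0.31 -0.03  0.33  0.1   0.43]
0.019 [ 0.53233636 -0.19282193] -9.641224405870927 [-0.08 -0.74  0.19 -0.56 -0.17  0.62  0.25  0.72]
[ 0.06307407 -0.00061536 -0.03939526]
[ 0.06309264 -0.00061753 -0.04639526]
304 336 114 210 320.4242857142857 165.5167857142857
ends [ 0.08030459 -0.00061245 -0.04639396]
ends [ 0.04567504 -0.00062203 -0.04639657]
```

step_arm(commands="3 0.2 0 0 0 -0.3;5 0.3 0 0 0 0;5 0.3 0 0 0 0;5 0.3 0 0 0 0;3 0.1 -1 0 0 0;0.7 0 -3 0 0 0;0 0 -4 0 0 0;0 0 -3 0 0 0;0 0 -1 0 0 0;0 0 0 0 0 0")

```text
t: 12.8
eef_pos: [0.5304, -0.2121, 0.1293]
tool_rot: [[0.168, 0.986, -0.001], [0.986, -0.168, 0.0], [0.0, -0.001, -1.0]]
ft_force: [-0.3, -0.4, -2.0]
opening: 0.0117
```

```bash
python3 - <<'E'
from h import *
s=robot.state(); print(s['t'],s['eef_pos'],yaw(s),s['ft_force'],s['opening'])
for n,(u,v) in {'top':(382,255),'scene':(264,210)}.items():
    c=cap(n,f'{n}5.png'); im=c['frame'][v-50:v+50,u-65:u+65,::-1]
    cv2.imwrite(f'pics/dr5_{n}.png',cv2.resize(im,None,fx=6,fy=6,interpolation=cv2.INTER_CUBIC))
E
```

```text
12.8 [ 0.53044551 -0.21205757  0.12925267] -9.689670642277411 [-0.30038689 -0.36225328 -2.01619087] 0.011719788775405608
```

View pics/dr5_top.png

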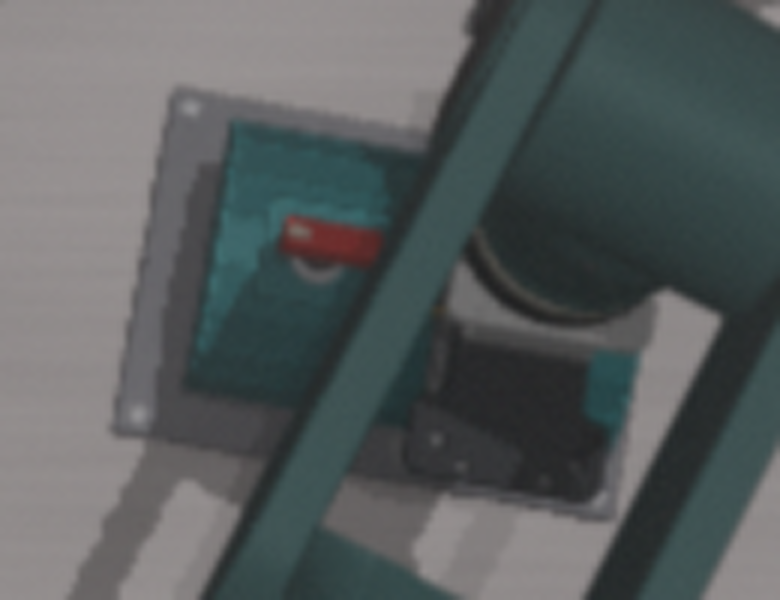

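View pics/dr5_scene.png

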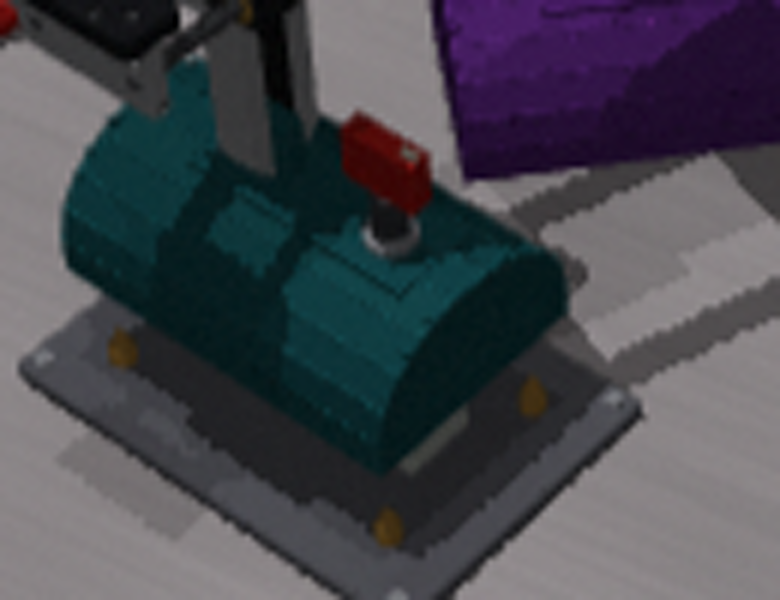

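```bash
python3 - <<'E'
from h import *
s=robot.state()
ct=robot.capture('top');cs=robot.capture('scene')
a=np.radians(-9.65);R=np.array([[np.cos(a),-np.sin(a)],[np.sin(a),np.cos(a)]])
def full(p,o): return np.array([o[0]-65+(p[0]+.5)/6-.5,o[1]-50+(p[1]+.5)/6-.5])
O=s['eef_pos'][:2]+.018*s['tool_rot'][:2,0]; z=s['eef_pos'][2]-.0676
print('pred origin',O,z)
for c,of,L in [(ct,(382,255),[((232,122),(.055,.085,z)),((186,390),(-.055,.085,z))]),(cs,(264,210),[((377,474),(.055,.085,z)),])]:
    for p,q in L:
        w=atz(c,full(p,of),q[2])[:2]; print('origin est',w-R@q[:2])
P=[];
# posts again in scene, same image tips
for p,q in [((122,330),(.0438,-.0738)),((533,378),(-.0438,.0738)),((388,507),(.0438,.0738))]:
    print('drive by scene post', atz(cs,full(p,(264,210)),.026)[:2]-R@q)
E
```

```text
pred origin [ 0.53449102 -0.19487624] 0.0636955506546805
origin est [ 0.53426255 -0.19628764]
origin est [ 0.53256457 -0.19650483]
origin est [ 0.53401528 -0.199016  ]
drive by scene post [ 0.53445164 -0.19520753]
drive by scene post [ 0.53468782 -0.19550156]
drive by scene post [ 0.53409584 -0.19574846]
```

step_arm(commands="0.05 0.2 -1.5 0 0 0;0 0 -1 0 0 0;0 0 -0.5 0 0 0;0 0 -0.3 0 0 0;0 0 -0.2 0 0 0;0 0 -0.1 0 0 0;0 0 -0.1 0 0 0;0 0 -0.1 0 0 0;0 0 0 0 0 0;0 0 0 0 0 0")

```text
t: 14.25
eef_pos: [0.5311, -0.2101, 0.0916]
tool_rot: [[0.168, 0.986, 0.0], [0.986, -0.168, -0.0], [-0.0, 0.0, -1.0]]
ft_force: [-0.1, -0.5, -2.2]
opening: 0.0117
```

```bash
python3 - <<'E'
from h import *
s=robot.state(); print(s['t'],s['eef_pos'],yaw(s),s['ft_force'],s['wrist_torque'])
for n,(u,v) in {'top':(382,255),'scene':(254,220)}.items():
    c=cap(n,f'{n}6.png'); im=c['frame'][v-50:v+50,u-65:u+65,::-1]
    cv2.imwrite(f'pics/dr6_{n}.png',cv2.resize(im,None,fx=6,fy=6,interpolation=cv2.INTER_CUBIC))
E
```

```text
14.25 [ 0.53106978 -0.2101336   0.09156571] -9.693230640776045 [-0.06045187 -0.4711026  -2.20036765] [-0.11969013 -0.03064719 -0.07262407]
```

View pics/dr6_top.png

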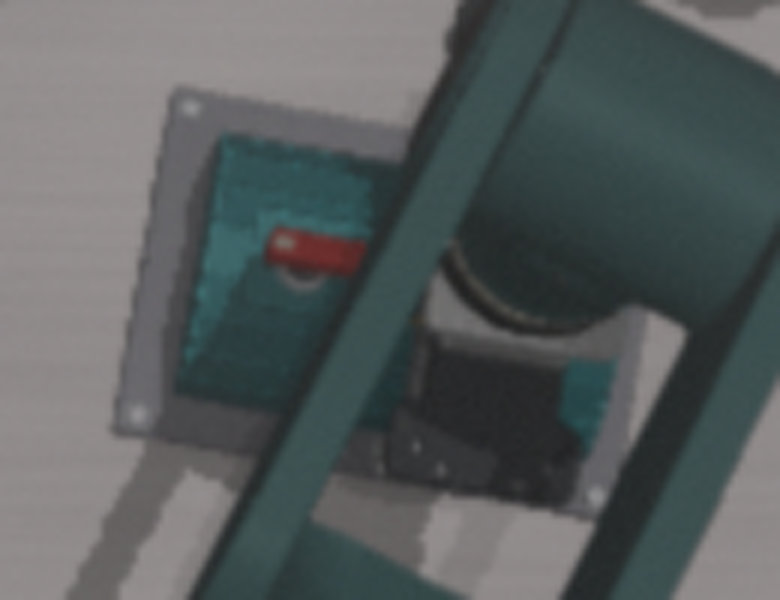

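View pics/dr6_scene.png

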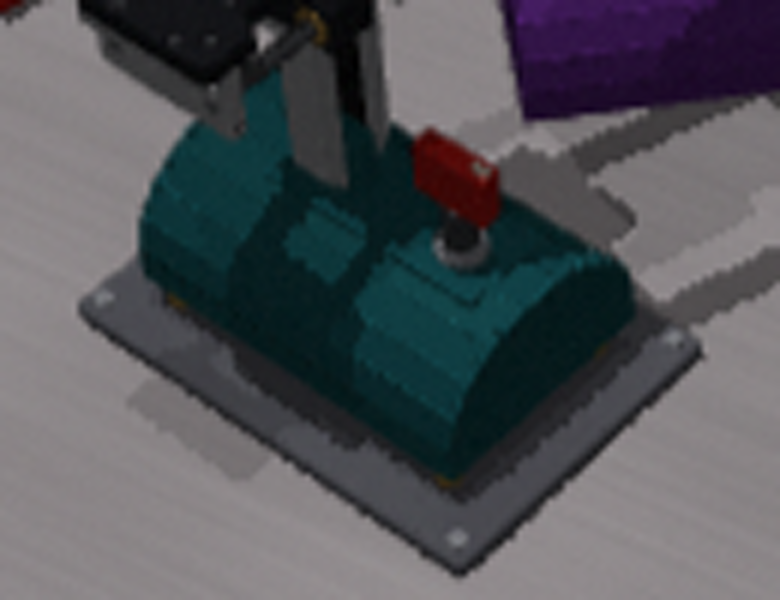

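Rim is level with the post tips, no contact load. I'll lower on slowly.

step_arm(commands="0 0 -0.1 0 0 0;0 0 -0.1 0 0 0;0 0 -0.1 0 0 0;0 0 -0.1 0 0 0;0 0 -0.1 0 0 0;0 0 -0.1 0 0 0;0 0 0 0 0 0;0 0 0 0 0 0;0 0 0 0 0 0;0 0 0 0 0 0")

```text
t: 15.6
eef_pos: [0.531, -0.2101, 0.0856]
tool_rot: [[0.168, 0.986, 0.0], [0.986, -0.168, -0.0], [-0.0, 0.0, -1.0]]
ft_force: [-0.5, 0.1, -1.9]
opening: 0.0116
```

No side load 6 mm in. Continuing.

step_arm(commands="0 0 -0.1 0 0 0;0 0 -0.1 0 0 0;0 0 -0.1 0 0 0;0 0 -0.1 0 0 0;0 0 -0.1 0 0 0;0 0 -0.1 0 0 0;0 0 0 0 0 0;0 0 0 0 0 0;0 0 0 0 0 0;0 0 0 0 0 0")

```text
t: 16.85
eef_pos: [0.5312, -0.2102, 0.0795]
tool_rot: [[0.168, 0.986, 0.001], [0.986, -0.168, -0.0], [-0.0, 0.001, -1.0]]
ft_force: [1.0, -0.6, -3.2]
opening: 0.0118
```

step_arm(commands="0 0 -0.05 0 0 0;0 0 -0.05 0 0 0;0 0 -0.05 0 0 0;0 0 -0.03 0 0 0;0 0 0 0 0 0;0 0 0 0 0 0;0 0 0 0 0 0;0 0 0 0 0 0;0 0 0 0 0 0;0 0 0 0 0 0")

```text
t: 18.1
eef_pos: [0.5312, -0.2102, 0.0778]
tool_rot: [[0.168, 0.986, 0.0], [0.986, -0.168, -0.0], [-0.0, 0.0, -1.0]]
ft_force: [2.4, -0.2, -1.2]
opening: 0.0118
```

step_arm(commands="0 0 -0.04 0 0 0;0 0 -0.04 0 0 0;0 0 0 0 0 0;0 0 0 0 0 0;0 0 0 0 0 0;0 0 0 0 0 0;0 0 0 0 0 0;0 0 0 0 0 0;0 0 0 0 0 0;0 0 0 0 0 0")

```text
t: 19.35
eef_pos: [0.5313, -0.2103, 0.0775]
tool_rot: [[0.168, 0.986, 0.001], [0.986, -0.168, -0.001], [-0.0, 0.001, -1.0]]
ft_force: [2.3, -1.0, 4.1]
opening: 0.0116
```

Contact is at about 6 N and the height matches seated. Releasing and backing up.

step_arm(commands="0 0 0 0 0 0;0 0 0 0 0 0;0 0 0 0 0 0;0 0 0 0 0 0;0 0 1 0 0 0;0 0 3 0 0 0;0 0 4 0 0 0;0 0 3 0 0 0;0 0 0 0 0 0;0 0 0 0 0 0", fingers=1)

```text
t: 20.6
eef_pos: [0.5305, -0.2099, 0.1858]
tool_rot: [[0.168, 0.986, -0.001], [0.986, -0.168, 0.001], [0.0, -0.001, -1.0]]
ft_force: [-0.7, 0.6, -0.3]
opening: 0.0939
```

```bash
python3 - <<'E'
from h import *
s=robot.state(); print(s['t'],s['eef_pos'],yaw(s),s['ft_force'],s['opening'])
c=cap('wrist','w7.png')
for t,z in [('shield_rib',.094),('stud_head',.117),('stud_seat',.072),('shield',.01)]:
    print(t,[(x['uv'],round(x['p'],2),np.round(watz(c,s,x['uv'],z),4)) for x in robot.tip_of('wrist',t)])
h=cv2.cvtColor(c['frame'],cv2.COLOR_RGB2HSV)
m=cv2.inRange(h,(0,150,80),(6,255,255))|cv2.inRange(h,(174,150,80),(180,255,255)); m[250:]=0;m[:,:270]=0;m[:,370:]=0
ys,xs=np.nonzero(m); print(xs.min(),xs.max(),ys.min(),ys.max())
u=(xs.min()+xs.max())/2
print([watz(c,s,(u,v),.124) for v in (ys.min(),ys.max())])
for n,(u,v) in {'scene':(254,220)}.items():
    c=cap(n,f'{n}7.png'); im=c['frame'][v-50:v+50,u-65:u+65,::-1]
    cv2.imwrite(f'pics/dr7_{n}.png',cv2.resize(im,None,fx=6,fy=6,interpolation=cv2.INTER_CUBIC))
E
```

```text
20.6 [ 0.53054987 -0.20988057  0.1858104 ] -9.691567216007666 [-0.67746981  0.61857479 -0.2526666 ] 0.09385387502299578
shield_rib []
stud_head [([324.5, 152.4], 0.97, array([ 0.543 , -0.1468,  0.117 ])), ([33.0, 219.0], 0.86, array([ 0.2894, -0.1466,  0.117 ]))]
stud_seat [([58.9, 207.6], 0.8, array([ 0.2849, -0.1439,  0.072 ])), ([320.0, 155.7], 0.57, array([ 0.5393, -0.1497,  0.072 ]))]
shield [([116.1, 220.6], 0.95, array([ 0.3095, -0.1747,  0.01  ])), ([322.4, 197.8], 0.91, array([ 0.5342, -0.1918,  0.01  ]))]
313 331 128 182
[array([ 0.54402644, -0.13077238,  0.124     ]), array([ 0.53810965, -0.16541351,  0.124     ])]
```

View pics/dr7_scene.png

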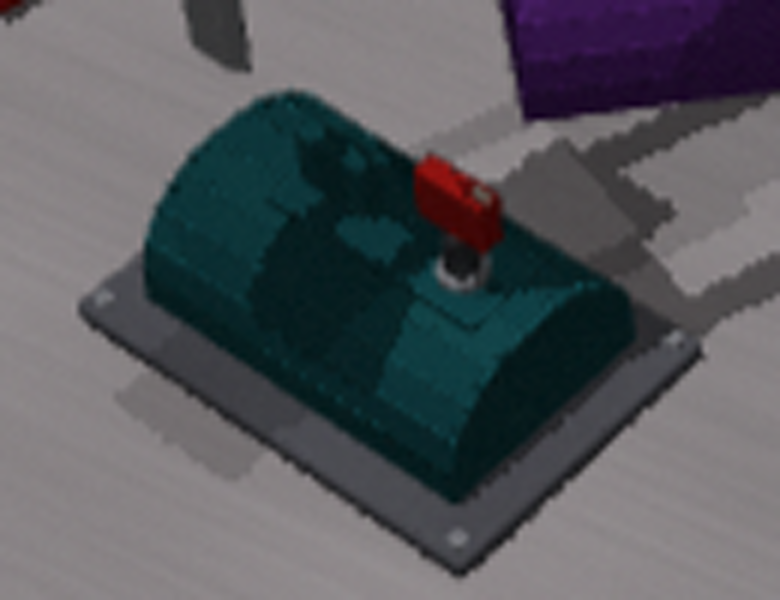

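View pics/w7.png

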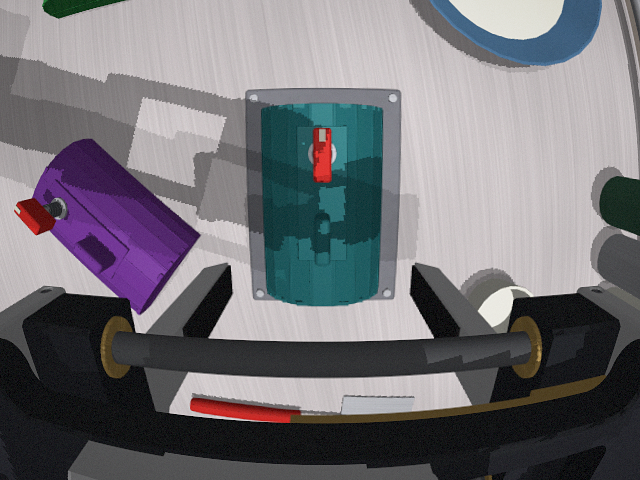

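step_arm(commands="0.6 3.1 0 0 0 0;0.5 3.15 -0.5 0 0 0;0 0 -2.3 0 0 0;0 0 -3 0 0 0;0 0 -2 0 0 0;0 0 -1 0 0 0;0 0 0 0 0 0;0 0 0 0 0 0;0 0 0 0 0 0;0 0 0 0 0 0")

```text
t: 22.15
eef_pos: [0.5424, -0.1478, 0.0997]
tool_rot: [[0.168, 0.986, 0.001], [0.986, -0.168, -0.001], [-0.0, 0.001, -1.0]]
ft_force: [0.1, 0.5, -0.4]
opening: 0.0938
```

```bash
python3 - <<'E'
from h import *
s=robot.state(); print(s['t'],s['eef_pos'],yaw(s),s['ft_force'],s['joint_positions'])
c=cap('wrist','w8.png')
for t,z in [('stud_head',.117),('stud_seat',.072)]:
    print(t,[(x['uv'],round(x['p'],2),np.round(watz(c,s,x['uv'],z),4)) for x in robot.tip_of('wrist',t)])
E
```

```text
22.15 [ 0.542413   -0.14777665  0.09967659] -9.693336599343546 [ 0.12729355  0.53571477 -0.43921652] [-3.66852661e-01  1.57099002e-01  1.50481420e+00  2.46238255e-05
  1.47821311e+00 -1.97674090e-01]
stud_head [([319.4, 294.5], 0.86, array([ 0.5411, -0.1473,  0.117 ]))]
stud_seat [([321.6, 267.7], 0.96, array([ 0.5419, -0.1495,  0.072 ])), ([15.4, 299.8], 0.68, array([ 0.2925, -0.1416,  0.072 ]))]
```

View pics/w8.png

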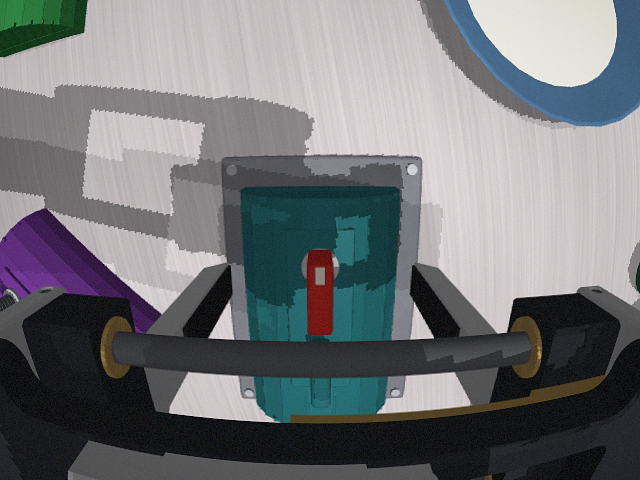

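step_arm(commands="-0.05 0 -0.1 0 0 0;0 0 0 0 0 0;0 0 0 0 0 0;0 0 0 0 0 0;0 0 0 0 0 0;0 0 0 0 0 0;0 0 0 0 0 0;0 0 0 0 0 0;0 0 0 0 0 0;0 0 0 0 0 0", fingers=-1, force=50)

```text
t: 23.55
eef_pos: [0.5418, -0.1477, 0.098]
tool_rot: [[0.168, 0.986, 0.001], [0.986, -0.168, -0.0], [-0.0, 0.001, -1.0]]
ft_force: [0.1, -0.1, 0.0]
opening: 0.0118
```

step_arm(commands="0 0 -0.1 0 0 0;0 0 -0.1 0 0 0;0 0 -0.1 0 0 0;0 0 -0.1 0 0 0;0 0 -0.1 0 0 0;0 0 -0.1 0 0 0;0 0 -0.1 0 0 0;0 0 -0.1 0 0 0;0 0 0 0 0 0;0 0 0 0 0 0")

```text
t: 24.8
eef_pos: [0.5418, -0.1477, 0.0902]
tool_rot: [[0.168, 0.986, 0.001], [0.986, -0.168, -0.0], [-0.0, 0.001, -1.0]]
ft_force: [1.0, 0.7, 4.9]
opening: 0.0113
```

step_arm(commands="0 0 -0.05 0 0 0;0 0 0 0 0 0;0 0 -0.05 0 0 0;0 0 0 0 0 0;0 0 -0.05 0 0 0;0 0 0 0 0 0;0 0 -0.05 0 0 0;0 0 0 0 0 0;0 0 0 0 0 0;0 0 0 0 0 0")

```text
t: 26.05
eef_pos: [0.5418, -0.1477, 0.0884]
tool_rot: [[0.168, 0.986, 0.001], [0.986, -0.168, -0.0], [-0.0, 0.001, -1.0]]
ft_force: [1.5, 0.0, 6.1]
opening: 0.0118
```

step_arm(commands="0 0 -0.05 0 0 0;0 0 -0.05 0 0 0;0 0 -0.05 0 0 0;0 0 0 0 0 0;0 0 0 0 0 0;0 0 0 0 0 0;0 0 0 0 0 0;0 0 0 0 0 0;0 0 0 0 0 0;0 0 0 0 0 0")

```text
t: 27.3
eef_pos: [0.5418, -0.1477, 0.087]
tool_rot: [[0.168, 0.986, 0.001], [0.986, -0.168, -0.0], [-0.0, 0.001, -1.0]]
ft_force: [0.6, 1.0, 6.7]
opening: 0.0118
```

step_arm(commands="0 0 -0.05 0 0 0;0 0 -0.05 0 0 0;0 0 -0.05 0 0 0;0 0 0 0 0 0;0 0 0 0 0 0;0 0 0 0 0 0;0 0 0 0 0 0;0 0 0 0 0 0;0 0 0 0 0 0;0 0 0 0 0 0")

```text
t: 28.55
eef_pos: [0.5419, -0.1477, 0.0858]
tool_rot: [[0.168, 0.986, 0.001], [0.986, -0.168, -0.0], [-0.0, 0.001, -1.0]]
ft_force: [-0.3, 0.8, 7.4]
opening: 0.0115
```

step_arm(commands="0 0 -0.05 0 0 0;0 0 0 0 0 0;0 0 -0.05 0 0 0;0 0 0 0 0 0;0 0 0 0 0 0;0 0 0 0 0 0;0 0 0 0 0 0;0 0 0 0 0 0;0 0 0 0 0 0;0 0 0 0 0 0")

```text
t: 29.8
eef_pos: [0.5419, -0.1477, 0.0857]
tool_rot: [[0.168, 0.986, 0.001], [0.986, -0.168, -0.001], [-0.0, 0.002, -1.0]]
ft_force: [-1.7, 1.1, 10.7]
opening: 0.0121
```

step_arm(commands="0 0 -0.03 0 0 0;0 0 0 0 0 0;0 0 0 0 0 -3;0 0 0 0 0 -5;0 0 0 0 0 -6;0 0 0 0 0 -6;0 0 0 0 0 -6;0 0 0 0 0 -4;0 0 0 0 0 0;0 0 0 0 0 0")

```text
t: 31.05
eef_pos: [0.5424, -0.1479, 0.0857]
tool_rot: [[0.639, 0.769, 0.003], [0.769, -0.639, -0.001], [0.001, 0.003, -1.0]]
ft_force: [0.1, 0.4, 10.8]
opening: 0.0117
```

```bash
python3 - <<'E'
from h import *
s=robot.state(); print(s['t'],s['eef_pos'],yaw(s),s['ft_force'],s['wrist_torque'],s['opening'])
c=cap('wrist','w9.png')
E
```

```text
31.05 [ 0.54243864 -0.14794362  0.08567573] -39.70184925131151 [ 0.10547218  0.39914804 10.80493519] [0.08365599 0.02608127 0.03549328] 0.011717339602936822
```

View pics/w9.png

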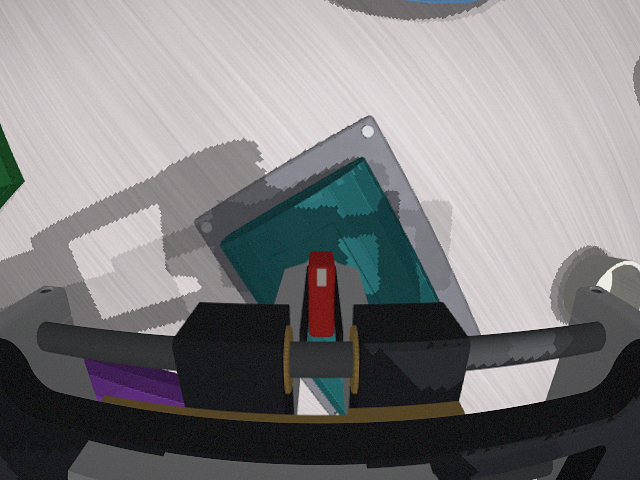

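The head turns with the fingers and the shield stays put. Finishing the quarter turn.

step_arm(commands="0 0 0 0 0 -4;0 0 0 0 0 -7;0 0 0 0 0 -8;0 0 0 0 0 -8;0 0 0 0 0 -8;0 0 0 0 0 -8;0 0 0 0 0 -8;0 0 0 0 0 -6;0 0 0 0 0 -3;0 0 0 0 0 0")

```text
t: 32.35
eef_pos: [0.5429, -0.1491, 0.0857]
tool_rot: [[0.986, -0.169, 0.004], [-0.169, -0.986, -0.003], [0.004, 0.003, -1.0]]
ft_force: [0.4, -2.3, 9.3]
opening: 0.0121
```

```bash
python3 - <<'E'
from h import *
s=robot.state(); print(s['t'],s['eef_pos'],yaw(s),s['ft_force'],s['wrist_torque'],s['opening'])
c=cap('wrist','w10.png')
E
```

```text
32.35 [ 0.54286649 -0.14907612  0.08572914] -99.73789948074133 [ 0.39318491 -2.26145293  9.29109557] [-0.28817455 -0.11164439  0.0175165 ] 0.012111344720687634
```

View pics/w10.png

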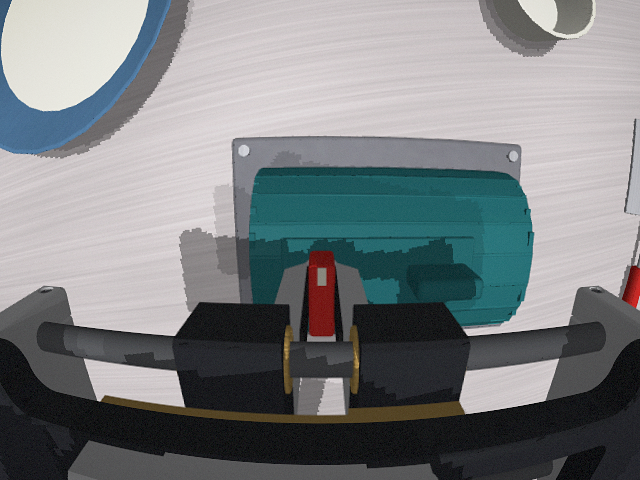

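The head is turned 90° and aligned in the fingers, and the shield is square. Easing up into the notch, then releasing.

step_arm(commands="0 0 -0.0 0 0 0;0 0 0.1 0 0 0;0 0 0.1 0 0 0;0 0 0.1 0 0 0;0 0 0.1 0 0 0;0 0 0 0 0 0;0 0 0 0 0 0;0 0 0 0 0 0;0 0 0 0 0 0;0 0 0 0 0 0")

```text
t: 33.65
eef_pos: [0.5428, -0.1491, 0.0887]
tool_rot: [[0.986, -0.169, 0.003], [-0.169, -0.986, -0.003], [0.004, 0.002, -1.0]]
ft_force: [1.7, -2.2, 5.8]
opening: 0.012
```

step_arm(commands="0 0 0.05 0 0 0;0 0 0.05 0 0 0;0 0 0 0 0 0;0 0 0 0 0 0;0 0 0 0 0 0;0 0 0 0 0 0;0 0 0 0 0 0;0 0 0 0 0 0;0 0 0 0 0 0;0 0 0 0 0 0")

```text
t: 34.9
eef_pos: [0.5428, -0.1491, 0.0896]
tool_rot: [[0.986, -0.169, 0.003], [-0.169, -0.986, -0.003], [0.004, 0.002, -1.0]]
ft_force: [3.0, -2.1, 5.9]
opening: 0.0118
```

step_arm(commands="0 0 0 0 0 0;0 0 0 0 0 0;0 0 0 0 0 0;0 0 0 0 0 0;0 0 0 0 0 0;0 0 1 0 0 0;0 0 3 0 0 0;0 0 4 0 0 0;0 0 3 0 0 0;0 0 0 0 0 0", fingers=-0.3)

```text
t: 36.15
eef_pos: [0.5433, -0.1483, 0.2027]
tool_rot: [[0.986, -0.168, 0.007], [-0.168, -0.986, -0.003], [0.008, 0.002, -1.0]]
ft_force: [-0.7, -0.3, -0.5]
opening: 0.033
```

```bash
python3 - <<'E'
from h import *
s=robot.state(); print(s['t'],s['eef_pos'],yaw(s),s['ft_force'],s['opening'])
c=cap('wrist','w11.png')
cs=cap('scene','scene11.png'); u,v=254,220
cv2.imwrite('pics/dr11.png',cv2.resize(cs['frame'][v-50:v+50,u-65:u+65,::-1],None,fx=6,fy=6,interpolation=cv2.INTER_CUBIC))
E
```

```text
36.15 [ 0.54328286 -0.14828283  0.20270388] -99.69240238539027 [-0.70273258 -0.3463735  -0.47109888] 0.032988097118575775
```

View pics/w11.png

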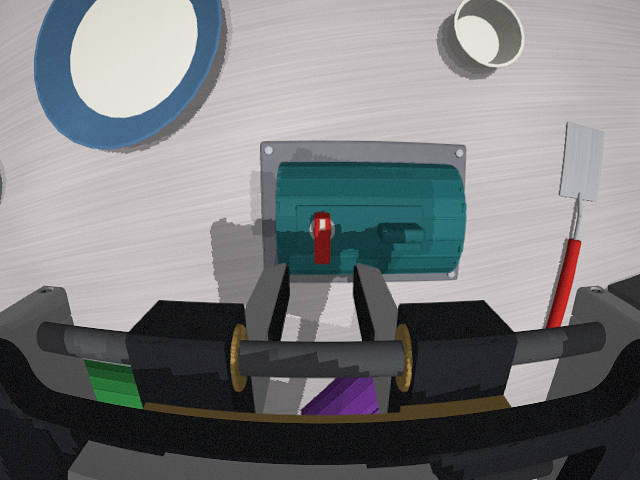

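View pics/dr11.png

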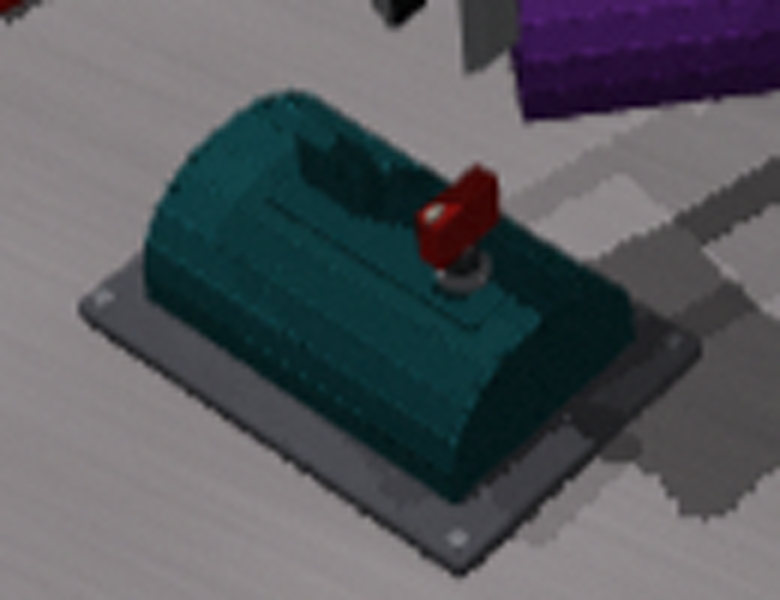

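The head sits about 8 mm below rest height (17 zoomed pixels lower than before), turned across the shield. The shield is flush on the plate and the robot is clear.

```bash
python3 - <<'E'
from h import *
print(robot.job_done(), robot.state()['t'])
E
```

```text
the job is handed in; nothing more can be done
the job is handed in; nothing more can be done
```

The teal shield is on the drive and locked, and the job is handed in. The interface reports no verdict. The last clock reading before hand-in was about 36 s of the 72 s allowed.

- **Placing the shield:** I lifted it by the rib and lowered it over the posts. It met the plate at the expected height, with about 6 N of contact and 2.5 N at most sideways.
- **Locking the stud:** Pressing the stud, I felt it bottom 12.3 mm down at about 11 N. I meant to push on to 12–16 N to confirm, but the highest reading was 10.8 N. It turned 90° clockwise while pressed, then rose about 4 mm, and I released it.
- **Last checks:** After release the scene picture shows the shield flush and square on the plate. The stud head is crosswise and about 8 mm below its rest height. The gripper was clear of everything, with no force on the wrist.
- **Bystanders:** I did not re-measure their positions. The arm never came near them, and the pie dish, ramekin and spatula look undisturbed in the last wrist picture.
- **Disagreement:** The cameras put the drive's position up to about 3 mm apart. I used a compromise, and the shield went on without jamming.

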